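# Kick a carburettor off fast idle

## Task

The carburettor on the blue stand is propped on fast idle by its little brass catch. With the red-topped throttle lever, open the throttle right to its full-throttle stop so that the linkage kicks the catch aside, keep it there for about half a second, then let go so that it springs all the way back to the idle stop. Do not push the catch itself, and leave the things round the stand where they are.

Things in the scene. Friction and masses are not known exactly. Their poses are not given: they have to be found in the camera images.
- carb_stand: Carburettor bolted to a blue stand (base 165 x 124 mm) fixed to the bench, 151 mm high. Origin: on the bench below the upright throttle spindle; x runs along the bore from its open mouth (x = -51 mm) to the upright plate (+66 mm), z up. A control plate (top z = 116.5 mm, x -34 to +66, y -45 to +41 mm) carries two stop lugs to z = 136 mm, 28 mm from the spindle, beside the lever's sweep.
- throttle (a joint): Throttle angle (rad), counter-clockwise from above: 0 = idle stop, 1.40 = full-throttle stop, about 0.30 while the catch props it. A spring closes it (3 to 5 N at the grip). The dark steel lever (13 mm wide, z = 128 to 133 mm) points from the spindle at 2.443 + throttle in the stand's frame, from its x axis.
- throttle_grip (a point): Centre of the red plastic grip standing up from the end of the throttle lever: 14 mm thick at mid-height (18 mm at its ends), 30 mm tall, z = 133 to 163 mm (this point at 148 mm), 70 mm from the spindle. It stands clear of everything around it.
- spindle (a point): Top of the throttle spindle's nut (z = 145.5 mm in the stand's frame), on the throttle's axis.
- fast_idle_catch: Brass fast-idle catch, a bar 41 mm long, 7 mm wide on an upright pivot (its origin) on the control plate, on the other side of the spindle from the lever. It stays where it is put. Its nose props a short arm of the throttle; in the last fifth of the throttle's opening another arm of the throttle pushes it aside by about 0.5 rad.
- catch_nose (a point): Nose end of the brass catch: 30 mm (horizontally) from the spindle while it props the throttle, more than 43 mm when kicked aside.
- air_filter_1: Round silver air filter, 129 mm across, 60 mm high, a bystander; origin at the centre of its underside.
- parts_tray: Shallow steel tray with parts, 120 x 200 x 22 mm, a bystander; origin at the centre of its underside.
- float_cover: Grey metal float-chamber cover, 60 x 74 x 24 mm, a bystander; origin at the centre of its underside.
- screwdriver_red: Red screwdriver, 200 mm long, 26 mm thick, a bystander lying on the bench; origin under its middle.

How it is judged:
By the outcome, as a careful person would: the job done as asked, in the order asked, and still so for the second after the job is handed in, with the robot touching nothing.
It also fails if it takes over 35 s, if anything falls off the work surface, if the arm or the gripper's body presses on something with over 40 N, if the wrist force passes 120 N, or if a joint passes its speed limit or range.

## Robot

A 6-joint arm with a two-finger parallel gripper is mounted at the origin on a cart in front of the work surface, level with it; the furniture and walls round the work are solid. World frame = base frame: x ahead of the robot, y to its left, z up, the work surface at z = 0. Lengths are in m, angles in rad, forces in N, time in s.
With the tool pointing down it reaches from about 0.375 to 0.925 m from the base axis. Payload 5.7 kg.
Tool frame: the origin (TCP) lies at the very end of the fingers, on their centre line; the grasp point (between the pads) lies 19 mm behind it (arm.grip_depth is the distance from the TCP to the grasp point, in m); z points along the fingers, y is the line along which they close (so a half turn about z gives the same grasp; the last joint's range is limited). The gripper opens to 85 mm and grips with 20 to 120 N. Pads are 22 mm wide; open, the fingers measure 114 mm over their backs; the gripper's body (76 mm by 85 mm) begins 54 mm behind the grasp point. The pads swing forward as they close: fully open they stand 13 mm farther back than shut.
Start: joints at [-1.394, 0.359, 1.51, -0, 1.272, -0.115], TCP at [0.173, -0.575, 0.231] pointing down, gripper open.
Joint ranges: [-2.97, 2.97], [-1.01, 2.36], [0.21, 2.38], [-0.96, 4.11], [0.2, 2.71], [-2.98, 2.98]. Speed limits (rad/s): [2.39, 2.39, 3.14, 3.14, 3.14, 3.14].

## Interface

Orientations are given as a rotation vector (axis times angle).
In Python, from station import arm, vision, workorder gives the robot as it stands.
- The arm moves only by the tool move_arm, never from a script. Its argument "moves" is a list of rows, each a list of 7 numbers: the turn, a rotation vector about the world's x, y, z in units of 180 degrees (1.0 is 180 degrees), then the shift along the world's x, y, z in units of 0.1 m (1.0 is 0.1 m), then the finger opening in mm, from 0 to 85.4. A call has 1 to 8 rows; each row is the pose to reach, as a shift and turn from the pose commanded when the call began, turning the shorter way round; what a row does not reach only later rows make up. A row lasts 1/8 s, in which the tool goes at most 62.5 mm and 10.7 degrees, less where a joint would pass 70% of its speed; a pose out of reach is approached as far as the arm can. A call with a number of a shift or a turn outside -1 to 1 is refused whole. A call with a gripper value outside its range is refused whole. The fingers move at their own pace and stop on an object; the grip force is fixed at half the most. Time passes only in rows, so rows that repeat a pose let the fingers close. It gives the time, the measured TCP pose, the force, the opening and the grip force at its end, in the units of the state.
- arm.observe(): the state, without advancing time (a new reading comes with each control period).
- vision.get_image(name): name is "side" or "top"; returns (picture, depth): 480x640x3 uint8, red, green, blue; 480x640 float32, m along the optical axis (not along the pixel's ray), 0 where there is no reading.
- vision.get_calibration(name): a dict with "vfov" (degrees; the focal length in pixels is half the picture's height over the tangent of half this angle, whatever the lens; pixels are square), "cx", "cy" (the principal point, pixels), "origin" and "attitude" of the camera in the world. Camera axes: x right, y down, z forward; pixel columns grow to the right and rows downward; lengths in m; the calibration is good to about 2 mm. A picture is of the moment at which its call begins. get_calibration takes no time and is no camera call.
- workorder.hand_in(): hands the job in; it is judged then, once.
The state is a dict: "t": time; "qpos": joint angles; "qd": joint speeds; "effort": joint torques, N m; "tcp_pos": TCP position; "tool_rot": TCP orientation; "wrist_force": force on the tool from outside, world axes, zero at the start; "wrist_torque": the same for the moment, N m; "width": finger opening in m; "grasp_force": force on a finger pad.
Only numpy, scipy, OpenCV 4.12 (cv2) and the standard library are available. Lean on these libraries where they do the work, as an engineer would, in place of code of your own. Each camera call takes 0.05 s, during which the arm holds its last target. There are 200 camera calls.

## Working session

There is one attempt and no reset: what is moved stays moved. The work goes in short steps, Python scripts to look and compute and a tool call to move; the robot and the scene stay as the last step left them, time stands still between calls to the robot, and variables do not carry over. Pictures are saved under pics/ and viewed, at most 10 in all, crops included, and the job is handed in when it is done.

Besides the shell and the picture viewer there is one more tool, called by a JSON object that holds its "method" and its "body", one argument or row to a line. move_arm: Moves the arm, as the interface text tells. Shifts and turns lie within -1 to 1; 1 stands for 0.1 m of shift or 180 degrees of turn. Its arguments: {"type":"object","properties":{"moves":{"type":"array"}},"required":["moves"]}

```bash
mkdir -p pics; cat > h.py <<'E'
import numpy as np, cv2
from station import arm, vision, workorder
def cam(n):
    c=vision.get_calibration(n); return c
def grab(n,f):
    im,d=vision.get_image(n); cv2.imwrite(f'pics/{f}.png',im[:,:,::-1]); np.savez(f'pics/{f}.npz',im=im,d=d); return im,d
def pts(n,d):
    c=cam(n); f=240/np.tan(np.radians(c['vfov'])/2)
    v,u=np.mgrid[:480,:640]; P=np.stack([(u-c['cx'])/f*d,(v-c['cy'])/f*d,d],-1)
    A=np.array(c['attitude'],float)
    if A.shape!=(3,3):
        from scipy.spatial.transform import Rotation as R
        A=R.from_rotvec(A).as_matrix() if A.size==3 else R.from_quat(A).as_matrix()
    return P@A.T+np.array(c['origin'])
E
python3 - <<'E'
from h import *
for n in('top','side'):
    grab(n,n+'0'); print(cam(n))
print(arm.observe())
E
```

```text
{'vfov': 55.25547845045, 'cx': 321.7292414575649, 'cy': 234.37872973479966, 'origin': array([ 0.40398018, -0.0458912 ,  1.33666134]), 'attitude': array([-2.16695687,  2.19026948, -0.06906203])}
{'vfov': 53.68732394022894, 'cx': 314.6216328449089, 'cy': 245.59432336569463, 'origin': array([0.15072953, 0.88191612, 0.51703767]), 'attitude': array([-0.45439617,  2.40487328, -1.62505031])}
{'t': 0.1, 'qpos': array([-1.39410303e+00,  3.59438972e-01,  1.51131225e+00,  9.53136981e-06,
        1.27250699e+00, -1.15104833e-01]), 'qd': array([-0.00096793, -0.00042161, -0.00303967, -0.00068701,  0.00023643,
        0.00075877]), 'effort': array([-1.15271960e-04, -5.28653347e+01, -2.79349673e+01, -4.97999099e-05,
        5.02463619e-03, -1.23165486e-05]), 'tcp_pos': array([ 0.17249078, -0.57403825,  0.23053862]), 'tool_rot': array([-3.10656838e+00, -4.56484601e-01,  6.62178771e-05]), 'wrist_force': array([1.04452763, 0.05529065, 0.39290426]), 'wrist_torque': array([-0.00972713,  0.00891493, -0.01485518]), 'grasp_force': 0.0, 'width': 0.08539847582897951}
```

View pics/top0.png

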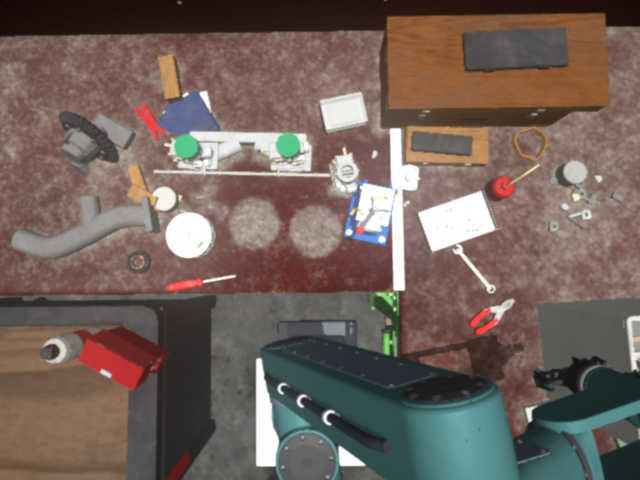

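View pics/side0.png

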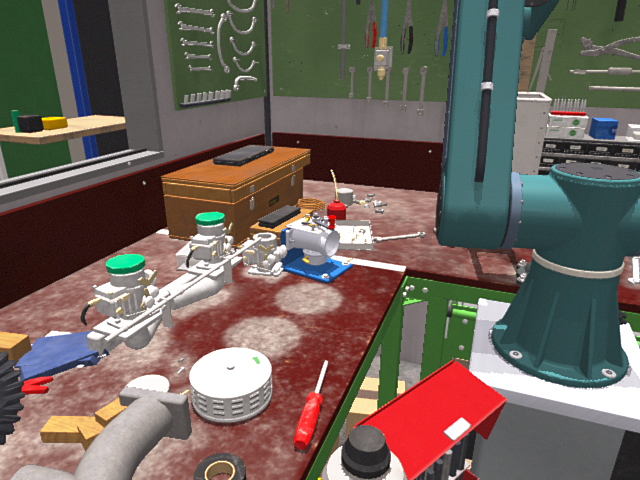

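The top view shows the blue stand at about (370,212), with the red grip near (360,231). In the side view the stand is near (315,245). I'll zoom in on both and measure.

```bash
python3 - <<'E'
from h import *
T=np.load('pics/top0.npz');S=np.load('pics/side0.npz')
a=cv2.resize(T['im'][170:255,330:430],(800,680))[:600]; 
a=cv2.resize(T['im'][172:252,335:415],(400,400),interpolation=cv2.INTER_CUBIC); b=cv2.resize(S['im'][205:285,270:350],(400,400),interpolation=cv2.INTER_CUBIC)
cv2.imwrite('pics/z.png',np.hstack([a,b])[:,:,::-1])
for n,X,(r0,r1,c0,c1) in(('top',T,(172,252,335,415)),('side',S,(205,285,270,360))):
    P=pts(n,X['d']); im=X['im'].astype(int); R,G,B=im[...,0],im[...,1],im[...,2]
    w=np.zeros(R.shape,bool); w[r0:r1,c0:c1]=1
    m=w&(R>130)&(G<80)&(B<80); print(n,'red',m.sum(),np.argwhere(m).mean(0)); print(np.c_[P[m].round(3),np.argwhere(m)][:60:2])
    m=w&(B>120)&(R<90)&(B-R>60)&(P[...,2]<.03); q=P[m]; print('blue',m.sum(),q.mean(0))
    if n=='top':
        k=np.argwhere(m)[:,::-1].astype(np.float32)
        q=q[:,:2].astype(np.float32); r=cv2.minAreaRect(q); print(r,cv2.boxPoints(r),np.median(P[m][:,2]))
E
```

```text
top red 0 [nan nan]
[]
blue 53 [ 0.52075475 -0.13171371  0.01045203]
((0.5139902234077454, -0.14757123589515686), (0.07738537341356277, 0.05785992741584778), 74.36283874511719) [[ 0.4757016  -0.17703392]
 [ 0.53142005 -0.19262974]
 [ 0.5522789  -0.11810856]
 [ 0.4965604  -0.10251273]] 0.010253010216364045
side red 318 [242.97798742 322.23899371]
[[ 6.53e-01 -5.36e-01  5.60e-02  2.05e+02  3.28e+02]
 [ 6.38e-01 -5.24e-01  6.10e-02  2.05e+02  3.31e+02]
 [ 6.32e-01 -5.26e-01  6.10e-02  2.05e+02  3.33e+02]
 [ 6.25e-01 -5.25e-01  6.30e-02  2.05e+02  3.35e+02]
 [ 6.20e-01 -5.30e-01  6.20e-02  2.05e+02  3.37e+02]
 [ 6.13e-01 -5.31e-01  6.20e-02  2.05e+02  3.39e+02]
 [ 6.07e-01 -5.34e-01  6.20e-02  2.05e+02  3.41e+02]
 [ 6.04e-01 -5.45e-01  5.90e-02  2.05e+02  3.43e+02]
 [ 6.45e-01 -5.23e-01  5.70e-02  2.06e+02  3.29e+02]
 [ 6.41e-01 -5.30e-01  5.60e-02  2.06e+02  3.31e+02]
 [ 6.32e-01 -5.25e-01  5.80e-02  2.06e+02  3.33e+02]
 [ 6.18e-01 -5.25e-01  6.00e-02  2.06e+02  3.37e+02]
 [ 6.10e-01 -5.31e-01  5.90e-02  2.06e+02  3.40e+02]
 [ 6.05e-01 -5.39e-01  5.70e-02  2.06e+02  3.42e+02]
 [ 6.02e-0
[... 256 characters left out ...]
[ 6.20e-01 -5.22e-01  5.70e-02  2.07e+02  3.36e+02]
 [ 6.15e-01 -5.26e-01  5.70e-02  2.07e+02  3.38e+02]
 [ 6.09e-01 -5.29e-01  5.60e-02  2.07e+02  3.40e+02]
 [ 6.04e-01 -5.34e-01  5.50e-02  2.07e+02  3.42e+02]
 [ 5.98e-01 -5.36e-01  5.60e-02  2.07e+02  3.44e+02]
 [ 6.53e-01 -5.26e-01  4.90e-02  2.08e+02  3.27e+02]
 [ 6.44e-01 -5.22e-01  5.10e-02  2.08e+02  3.29e+02]
 [ 6.34e-01 -5.12e-01  5.50e-02  2.08e+02  3.31e+02]
 [ 6.28e-01 -5.15e-01  5.50e-02  2.08e+02  3.33e+02]
 [ 6.21e-01 -5.15e-01  5.60e-02  2.08e+02  3.35e+02]
 [ 6.15e-01 -5.17e-01  5.60e-02  2.08e+02  3.37e+02]]
blue 789 [ 0.54466476 -0.15098547  0.00902376]<stdin>:9: RuntimeWarning: Mean of empty slice.
  ret = um.true_divide(
```

View pics/z.png

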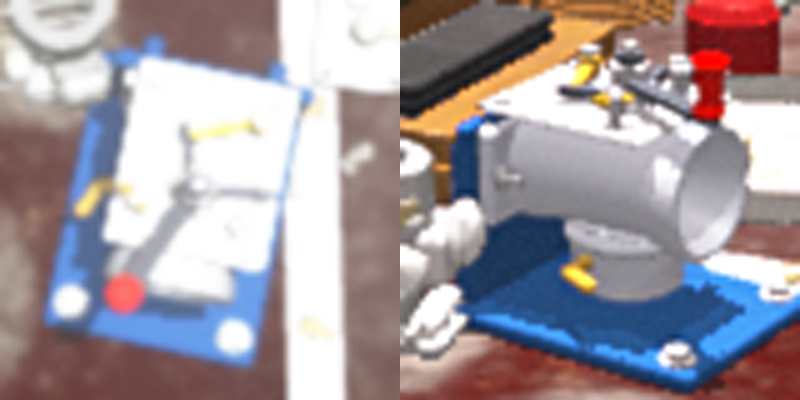

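```bash
cat >> h.py <<'E'
def ray(n,u,v,z):
    from scipy.spatial.transform import Rotation as R
    c=cam(n); f=240/np.tan(np.radians(c['vfov'])/2)
    w=R.from_rotvec(c['attitude']).as_matrix()@[(u-c['cx'])/f,(v-c['cy'])/f,1]; o=c['origin']
    return o+w*(z-o[2])/w[2]
E
python3 - <<'E'
from h import *
T=np.load('pics/top0.npz')['im'].astype(int); S=np.load('pics/side0.npz')['im'].astype(int)
def cen(I,r0,r1,c0,c1):
    s=I[r0:r1,c0:c1]; m=(s[...,0]>140)&(s[...,0]-s[...,1]>80)&(s[...,0]-s[...,2]>80)
    k=np.argwhere(m); print(m.sum(),k.min(0)+[r0,c0],k.max(0)+[r0,c0]); return k.mean(0)[::-1]+[c0,r0]
t=cen(T,222,240,350,370); s=cen(S,214,230,326,338)
print(t,s,'grip top',ray('top',*t,.163),'side',ray('side',*s,.148))
sp=ray('top',335+199/5,172+189/5,.1455); print('spindle',sp)
for c in((45,320),(250,365)): print('base corner',ray('top',335+c[0]/5,172+c[1]/5,.01))
o=arm.observe(); print(o['tcp_pos'])
E
```

```text
43 [227 356] [233 363]
76 [215 328] [228 335]
[359.41860465 229.97674419] [331.56578947 221.        ] grip top [ 0.50123817 -0.13076597  0.163     ] side [ 0.50100944 -0.13397201  0.148     ]
spindle [ 0.55511627 -0.17303715  0.1455    ]
base corner [ 0.49689788 -0.09688516  0.01      ]
base corner [ 0.4694963  -0.21503156  0.01      ]
[ 0.17249078 -0.57403825  0.23053862]
```

{"method": "move_arm", "body": {
  "moves": [
    [0,0,-0.06,0.34,0.5,0,0],
    [0,0,-0.12,0.67,1.0,0,0],
    [0,0,-0.12,0.67,1.0,0,0]
  ]
}}

```text
t: 0.48
tcp_pos: [0.2409, -0.4703, 0.2307]
tool_rot: [-3.135, 0.131, 0.001]
wrist_force: [-0.7, -1.2, -1.3]
width: 0.0321
grasp_force: 0.0
```

{"method": "move_arm", "body": {
  "moves": [
    [0,0,0,0.34,0.5,0,0],
    [0,0,0,0.67,1.0,0,0],
    [0,0,0,0.67,1.0,0,0]
  ]
}}

```text
t: 0.85
tcp_pos: [0.3076, -0.3717, 0.231]
tool_rot: [-3.137, 0.125, 0.001]
wrist_force: [0.4, -0.8, -0.9]
width: -0.0002
grasp_force: 0.0
```

{"method": "move_arm", "body": {
  "moves": [
    [0,0,0,0.34,0.5,0,0],
    [0,0,0,0.67,1.0,0,0],
    [0,0,0,0.67,1.0,0,0]
  ]
}}

```text
t: 1.23
tcp_pos: [0.3748, -0.2729, 0.2312]
tool_rot: [-3.138, 0.125, -0.0]
wrist_force: [-0.6, -0.0, -0.0]
width: -0.0001
grasp_force: 0.0
```

{"method": "move_arm", "body": {
  "moves": [
    [0,0,0,0.34,0.5,0,0],
    [0,0,0,0.67,1.0,0,0],
    [0,0,0,0.67,1.0,0,0]
  ]
}}

```text
t: 1.6
tcp_pos: [0.4422, -0.1738, 0.2313]
tool_rot: [3.139, -0.126, 0.001]
wrist_force: [-1.1, -1.9, -0.4]
width: 0.0003
grasp_force: 0.0
```

{"method": "move_arm", "body": {
  "moves": [
    [0,0,0,0.32,0.47,0,0],
    [0,0,0,0.63,0.93,0,0],
    [0,0,0,0.63,0.93,0,0],
    [0,0,0,0.63,0.93,0,0]
  ]
}}

```text
t: 2.1
tcp_pos: [0.5032, -0.0837, 0.231]
tool_rot: [3.138, -0.134, -0.001]
wrist_force: [-0.1, -0.3, 0.6]
width: -0.0002
grasp_force: 0.0
```

{"method": "move_arm", "body": {
  "moves": [
    [0,0,0,0,0,-0.45,0],
    [0,0,0,0,0,-0.9,0],
    [0,0,0,0,0,-0.9,0],
    [0,0,0,0,0,-0.9,0]
  ]
}}

```text
t: 2.6
tcp_pos: [0.504, -0.0832, 0.1424]
tool_rot: [3.138, -0.136, 0.002]
wrist_force: [1.1, -0.3, 0.5]
width: 0.0002
grasp_force: 0.0
```

```bash
python3 - <<'E'
from h import *
print(arm.observe()['tcp_pos'])
T,_=grab('top','t1');S,_=grab('side','s1')
a=cv2.resize(T[172:252,335:415],(400,400),interpolation=cv2.INTER_CUBIC); b=cv2.resize(S[165:265,270:370],(400,400),interpolation=cv2.INTER_CUBIC)
cv2.imwrite('pics/z1.png',np.hstack([a,b])[:,:,::-1])
E
```

```text
[ 0.50402013 -0.08320442  0.14243193]
```

View pics/z1.png

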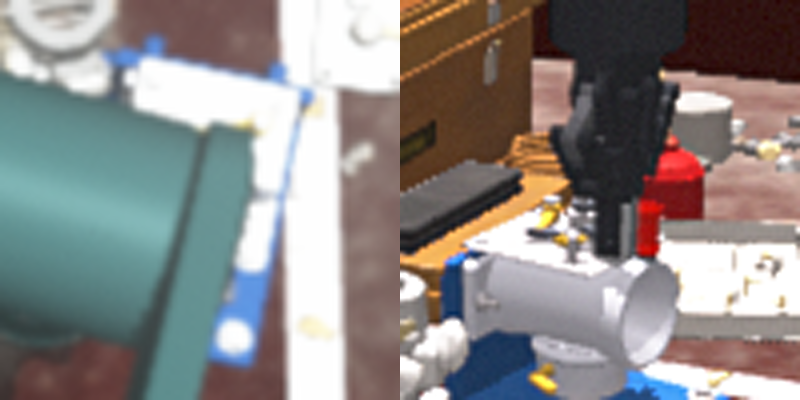

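The top view of the linkage is blocked by the arm. In the side view the closed fingers, around (610,250), stand beside the red grip at about (650,228), at the right height. Next I approach to contact.

{"method": "move_arm", "body": {
  "moves": [
    [0,0,0,-0.02,-0.15,0,0],
    [0,0,0,-0.03,-0.25,0,0],
    [0,0,0,-0.03,-0.27,0,0],
    [0,0,0,-0.03,-0.27,0,0]
  ]
}}

```text
t: 3.2
tcp_pos: [0.5006, -0.1089, 0.1414]
tool_rot: [-3.139, 0.135, -0.0]
wrist_force: [0.7, -0.3, 1.0]
width: -0.0001
grasp_force: 0.0
```

{"method": "move_arm", "body": {
  "moves": [
    [0,0,0,-0.01,-0.03,0,0],
    [0,0,0,-0.02,-0.06,0,0],
    [0,0,0,-0.02,-0.06,0,0]
  ]
}}

```text
t: 3.58
tcp_pos: [0.4974, -0.1135, 0.141]
tool_rot: [-3.137, 0.134, 0.004]
wrist_force: [-1.3, 5.2, 1.9]
width: -0.0001
grasp_force: 2.4
```

{"method": "move_arm", "body": {
  "moves": [
    [0,0,0,-0.03,-0.03,0,0],
    [0,0,0,-0.05,-0.06,0,0],
    [0,0,0,-0.05,-0.06,0,0]
  ]
}}

```text
t: 3.95
tcp_pos: [0.4928, -0.1203, 0.141]
tool_rot: [-3.138, 0.134, 0.002]
wrist_force: [-1.0, 4.9, 2.0]
width: 0.0001
grasp_force: 2.3
```

{"method": "move_arm", "body": {
  "moves": [
    [0,0,0,-0.05,-0.12,0,0],
    [0,0,0,-0.08,-0.235,0,0],
    [0,0,0,-0.085,-0.355,0,0],
    [0,0,0,-0.07,-0.48,0,0],
    [0,0,0,-0.055,-0.54,0,0],
    [0,0,0,-0.055,-0.54,0,0]
  ]
}}

```text
t: 4.7
tcp_pos: [0.4862, -0.1742, 0.1405]
tool_rot: [-3.137, 0.135, 0.006]
wrist_force: [-2.7, 4.8, -0.6]
width: 0.0002
grasp_force: 2.5
```

{"method": "move_arm", "body": {
  "moves": [
    [0,0,0,0.02,-0.05,0,0],
    [0,0,0,0.035,-0.09,0,0],
    [0,0,0,0.035,-0.09,0,0]
  ]
}}

```text
t: 5.08
tcp_pos: [0.4892, -0.1826, 0.1404]
tool_rot: [-3.137, 0.134, 0.008]
wrist_force: [-4.8, 5.6, 2.5]
width: 0.0002
grasp_force: 3.0
```

{"method": "move_arm", "body": {
  "moves": [
    [0,0,0,0.01,-0.02,0,0],
    [0,0,0,0.01,-0.02,0,0]
  ]
}}

```text
t: 5.32
tcp_pos: [0.4892, -0.1831, 0.1402]
tool_rot: [-3.134, 0.134, 0.011]
wrist_force: [-6.1, 9.9, 3.3]
width: -0.0002
grasp_force: 5.4
```

{"method": "move_arm", "body": {
  "moves": [
    [0,0,0,0.01,-0.03,0,0],
    [0,0,0,0.01,-0.03,0,0]
  ]
}}

```text
t: 5.58
tcp_pos: [0.4892, -0.1838, 0.14]
tool_rot: [-3.13, 0.135, 0.014]
wrist_force: [-6.7, 16.8, 7.6]
width: 0.0001
grasp_force: 9.4
```

```bash
python3 - <<'E'
from h import *
T,_=grab('top','t2');S,_=grab('side','s2')
a=cv2.resize(T[172:252,335:415],(400,400),interpolation=cv2.INTER_CUBIC); b=cv2.resize(S[185:265,270:350],(400,400),interpolation=cv2.INTER_CUBIC)
cv2.imwrite('pics/z2.png',np.hstack([a,b])[:,:,::-1])
E
```

```text
(no output)
```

View pics/z2.png

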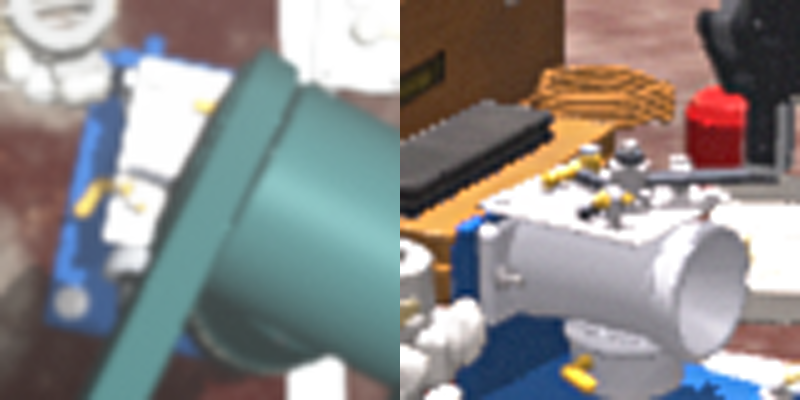

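In the side view the lever is swung fully over, and the brass catch near (570,170) has turned outward. In the top view its nose is now near (205,105). The force is rising with almost no further travel, so this is the stop. I'll press slightly more and hold.

{"method": "move_arm", "body": {
  "moves": [
    [0,0,0,0.01,-0.03,0,0],
    [0,0,0,0.01,-0.03,0,0],
    [0,0,0,0.01,-0.03,0,0],
    [0,0,0,0.01,-0.03,0,0],
    [0,0,0,0.01,-0.03,0,0]
  ]
}}

```text
t: 6.3
tcp_pos: [0.4892, -0.1843, 0.1399]
tool_rot: [-3.126, 0.135, 0.017]
wrist_force: [-7.4, 25.1, 12.0]
width: -0.0003
grasp_force: 13.2
```

{"method": "move_arm", "body": {
  "moves": [
    [0,0,0,0.0,0.5,0,0],
    [0,0,0,0.1,1.0,0,0],
    [0,0,0,0.1,1.0,0,0]
  ]
}}

```text
t: 6.68
tcp_pos: [0.5052, -0.0896, 0.1414]
tool_rot: [3.138, -0.127, 0.001]
wrist_force: [0.5, -0.6, 0.2]
width: -0.0002
grasp_force: 0.0
```

{"method": "move_arm", "body": {
  "moves": [
    [0,0,0,0,0.3,0,0],
    [0,0,0,0,0.3,0.5,0],
    [0,0,0,0,0.3,1.0,0],
    [0,0,0,0,0.3,1.0,0]
  ]
}}

```text
t: 7.18
tcp_pos: [0.5082, -0.0639, 0.2455]
tool_rot: [3.135, -0.134, 0.015]
wrist_force: [-0.2, -0.6, 0.2]
width: -0.0002
grasp_force: 0.0
```

{"method": "move_arm", "body": {
  "moves": [
    [0,0,0,0,0.5,0,0],
    [0,0,0,0,1.0,0,0],
    [0,0,0,0,1.0,0,0]
  ]
}}

```text
t: 7.55
tcp_pos: [0.5041, 0.04, 0.2402]
tool_rot: [-3.139, 0.129, 0.002]
wrist_force: [-0.5, -0.7, 0.1]
width: 0.0
grasp_force: 0.0
```

{"method": "move_arm", "body": {
  "moves": [
    [0,0,0,0,0.5,0,0],
    [0,0,0,0,1.0,0,0],
    [0,0,0,0,1.0,0,0],
    [0,0,0,0,1.0,0,0]
  ]
}}

```text
t: 8.05
tcp_pos: [0.5047, 0.137, 0.2405]
tool_rot: [3.137, -0.134, -0.001]
wrist_force: [-0.2, -0.5, 0.1]
width: 0.0002
grasp_force: 0.0
```

```bash
python3 - <<'E'
from h import *
T,_=grab('top','t3');S,_=grab('side','s3')
a=cv2.resize(T[172:252,335:415],(400,400),interpolation=cv2.INTER_CUBIC); b=cv2.resize(S[185:265,270:350],(400,400),interpolation=cv2.INTER_CUBIC)
cv2.imwrite('pics/z3.png',np.hstack([a,b])[:,:,::-1])
E
```

```text
(no output)
```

View pics/z3.png

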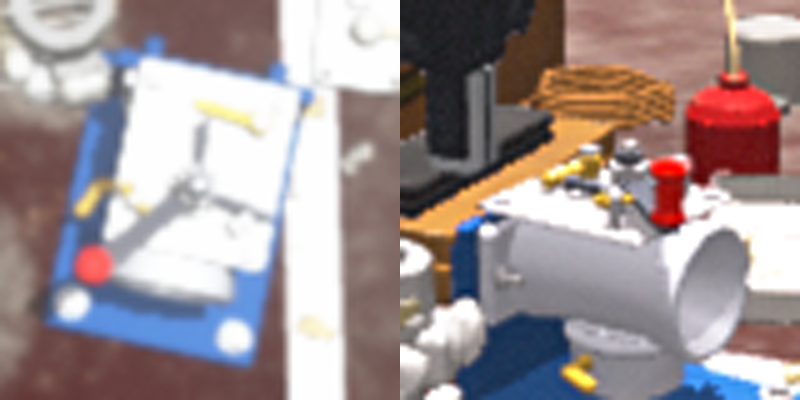

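The lever now points along (195,190)→(95,265), a world angle of about 127°, which matches the expected idle stop at 126.7°. The catch is kicked aside, with its nose at about (197,105), and the arm is clear.

```bash
python3 -c "
from station import workorder
print(workorder.hand_in())"
```

```text
the job is handed in; nothing more can be done
None
```

The job is handed in: I opened the throttle to its full-throttle stop, which kicked the catch aside, held it there for over half a second, and let it spring back to the idle stop; the arm touched only the grip.

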